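Close the motorcycle airbox: hook the cover's lip, swing it down, snap it shut

TASK

Put the grey cover back on the black airbox: with the cover tilted about 12 degrees, feel its thin front lip fully home into the slot under the steel bar - lightly, it bends at 12 N - then swing it down over the new filter and press the ribbed pad at its rear until the spring clip snaps over the edge and the cover lies flat. Neither cover nor gripper may ever bear on the airbox with more than 35 N, and everything else on the bench stays where it is.

Things in the scene. Friction and masses are not known exactly. Their poses are not given: they have to be found in the camera images.
- airbox: Open black airbox, 160 (x) x 104 (y) mm, screwed to a plywood board 190 x 132 x 15; it does not move. Origin: underside of the board, centre; z up. Its front (-x) end carries the steel keeper bracket with the slot, its rear (+x) end the spring clip. The rim that the cover lies on is at z = 85. A rubber boot sticks out 20 on the -y side.
- slot (a point): NOMINAL middle of the slot's mouth, on its floor: airbox x = -67, y = 0, z = 85. The slot, under the bar of the keeper bracket (top z = 95.5), is 65 wide (y), 7 high, and runs 11 towards -x to an end stop. Its floor goes on inside as a ledge to x = -48. The bracket is clamped in slotted holes: slot and stop sit up to 2.5 off this point in x and 8 in y.
- seal (a point): Airbox x = 4, y = 0, z = 85: nominal place of the cover's origin when shut, axes agreeing; the real place follows the bracket, with 1.5 of play in y; it could slide back 2 to 8 to the rear posts, and stands up to 3 high at the front, 1.5 at the rear. The new filter in an orange frame (x -46 to 60) stands 3 above the rim on a springy seal and yields 3 mm at about 6 N.
- beak (a point): Tip of the clip's beak when at rest: airbox x = 66, y = 0, z = 92, on its flat underside. A lead-in slopes up from the tip to x = 77, z = 112; the rear edge of the hooked cover comes to rest on it at 5 to 9 degrees of tilt. Two guide posts, 18 to 27 either side of the middle, front faces at x = 76.5, top z = 97.
- clip (a joint): Steel spring clip, 30 wide, hinged on the rear wall; 0 rad at rest, grows as it is pushed back (+x of the airbox). Pressing down on the thumb pad, the force rises to 8 to 18 N while the rear edge pushes the beak back (0.05 to 0.15 rad), then drops; 5 to 7 mm lower the clip springs over the edge and the cover stops hard on the rim.
- cover: Grey metal cover: plate 136 (x) x 120 (y) x 6 mm, 0.24 to 0.36 kg, lying on the bench right way up. Origin: centre of the plate's underside; z up, x towards its rear. At its front (-x) a lip 62 wide, 4 thick, flush with the underside, runs from x = -68 to -81.5; it enters the slot at up to 14 degrees of tilt. On top a raised duct to grip it by.
- lip (a point): Middle of the tip of the cover's lip, at its underside: cover x = -81.5, y = 0, z = 0.
- rear (a point): Middle of the cover's rear edge, at its underside: cover x = 68, y = 0, z = 0.
- duct (a point): Middle of the duct's top: cover x = -4, y = 0, z = 32. The duct is 34 wide (y) with straight sides, x -42 to 34, and rises 26 from the plate (z 6 to 32); its dark mouth looks to the front.
- pad (a point): Middle of the black-ribbed thumb pad on the plate's top: cover x = 52, y = 0, z = 6; 26 (y) x 18 (x).
- old_filter: Used filter: brown-orange frame 108 x 86 x 24. Leave alone. Origin: underside, centre.
- wrench: Steel wrench lying on the bench. Leave alone.
- screwdriver: Yellow-handled screwdriver lying between robot and work. Leave alone.
- spray: Upright spray can, 60 across, 170 tall. Leave alone. Origin: centre of its foot.
- dish: Shallow steel dish, 100 across. Leave alone.
- socket: Small steel socket standing upright, 26 across, 40 tall. Leave alone.
- carburettor: Carburettor, about 110 long and 105 tall, on an orange tray at the left. Leave alone.

How it is judged:
On the way:
1. the lip is hooked under the front bar while the cover is still tilted (x of lip in the frame of airbox between -0.083 and -0.0725 m and z of lip in the frame of airbox between 0.083 and 0.0895 m and angle between cover's own z axis and vertical between 0.06 and 0.6 rad), for 0.1 s.
At the end, for the whole second after the job is handed in: The cover lies flat on the airbox: lip hooked in the slot under the front bar (its tip beyond x = -72.5 mm of the airbox and no more than 4.5 mm above the ledge), rear edge's underside no more than 3 mm above the rim, clip sprung back over it (below 0.04 rad), cover at rest (x of lip in the frame of airbox below -0.0725 m and z of lip in the frame of airbox between 0.083 and 0.0895 m and z of rear in the frame of airbox between 0.083 and 0.088 m and value of joint clip below 0.04 rad and linear speed of cover below 0.01 m/s); the robot touches nothing.
It fails at once if the lip is forced: the cover, still tilted up by more than 0.18 rad, bears on the airbox with more than 12 N (contact force between cover and airbox above 12 N and angle between cover's own z axis and vertical above 0.18 rad).
It fails at once if the cover bears on the airbox with more than 35 N (contact force between cover and airbox above 35 N).
It fails at once if the robot bears on the airbox itself with more than 35 N (contact force between the arm and airbox above 35 N).
It fails at once if one of the other things on the bench is pushed more than 30 mm away (distance of any of old_filter, wrench, screwdriver, spray, dish, socket, carburettor from where it was at the start of the episode above 0.03 m).
It fails at once if the spray can is knocked over (angle between spray's own z axis and vertical above 0.5 rad).
It also fails if it takes over 72 s, if anything falls off the work surface, if the arm or the gripper's body presses on something with over 40 N, if the wrist force passes 120 N, or if a joint passes its speed limit or range.

ROBOT

A 6-joint arm with a two-finger parallel gripper is mounted at the origin on the work surface. World frame = base frame: x ahead of the robot, y to its left, z up, the work surface at z = 0. Lengths are in m, angles in rad, forces in N, time in s.
With the tool pointing down it reaches from about 0.225 to 0.875 m from the base axis. Payload 3.4 kg.
Tool frame: the origin (TCP) lies between the finger pads; the fingertips stand 25 mm ahead of it and the grasp point (between the pads) lies 6 mm ahead of it; z points along the fingers, y is the line along which they close (so a half turn about z gives the same grasp; the last joint's range is limited). The gripper opens to 85 mm and grips with 20 to 120 N. Pads are 22 mm wide; open, the fingers measure 114 mm over their backs; the gripper's body (76 mm by 85 mm) begins 54 mm behind the grasp point. The pads swing forward as they close: fully open they stand 13 mm farther back than shut.
Start: joints at [-1.365, 0.276, 1.505, -0, 1.361, -0.121], TCP at [0.185, -0.545, 0.256] pointing down, gripper open.
Joint ranges: [-2.89, 2.89], [-0.75, 2.08], [0.22, 2.7], [-1.18, 4.32], [0.11, 2.71], [-2.7, 2.7]. Speed limits (rad/s): [2.57, 2.57, 3.14, 3.14, 3.14, 3.14].

INTERFACE

Orientations are given as a unit quaternion [w, x, y, z].
In Python, from rig import manip, cams, ticket gives the robot as it stands.
- The arm moves only by the tool step_arm, never from a script. Its argument "increments" is a list of rows, each an object with "dp": the shift along the world's x, y, z each as a share of 0.2 m, from -1 to 1, a list of three; "yaw": the turn about the world's z as a share of 0.15 rad, from -1 to 1; "grip": the opening, from 0 (shut) to 1 (fully open). In form: [{"dp": [tx, ty, tz], "yaw": yaw, "grip": grip}, ...]. A call has 1 to 5 rows; each row shifts and turns the commanded pose from where the row before left it; what a row does not reach is not made up. A row lasts 1/8 s, in which the tool goes at most 62.5 mm and 10.7 degrees, less where a joint would pass 70% of its speed; a pose out of reach is approached as far as the arm can. A call with a number of a shift or a turn outside -1 to 1 is refused whole. A call with a gripper value outside its range is refused whole. The fingers move at their own pace and stop on an object; "squeeze" is the grip in N (left out, the last holds). Time passes only in rows, so rows that do not move let the fingers close. It gives the time, the measured TCP pose, the force, the opening and the grip force at its end, in the units of the state.
- manip.get_state(): the state, without advancing time (a new reading comes with each control period).
- cams.get_image(name): name is "scene" or "top"; returns the picture (420x560x3 uint8, blue, green, red); there is no depth.
- cams.get_calibration(name): a dict with "fx", "fy", "cx", "cy" (pixels), "extrinsics" (4x4, takes a point from camera to world coordinates). Camera axes: x right, y up, looking along -z (the intrinsics and any distortion apply to the point x, -y, -z); pixel columns grow to the right and rows downward; lengths in m; the calibration is good to about 2 mm. A picture is of the moment at which its call begins. get_calibration takes no time and is no camera call.
- ticket.sign_off(): hands the job in; it is judged then, once.
The state is a dict: "clock": time; "qpos": joint angles; "qd": joint speeds; "effort": joint torques, N m; "position": TCP position; "ee_rot": TCP orientation; "contact_force": force on the tool from outside, world axes, zero at the start; "moment": the same for the moment, N m; "width": finger opening in m; "gripper_force": force on a finger pad.
Only numpy, scipy, OpenCV 4.12 (cv2) and the standard library are available. Lean on these libraries where they do the work, as an engineer would, in place of code of your own. Each camera call takes 0.05 s, during which the arm holds its last target. There are 200 camera calls.

## Working session

There is one attempt and no reset: what is moved stays moved. The work goes in short steps, Python scripts to look and compute and a tool call to move; the robot and the scene stay as the last step left them, time stands still between calls to the robot, and variables do not carry over. Pictures are saved under pics/ and viewed, at most 10 in all, crops included, and the job is handed in when it is done.

Besides the shell and the picture viewer there is one more tool, called after "Request:" as name(argument=value, ...) on one line, values as JSON. step_arm: Moves the arm, as the interface text tells. Shift numbers are shares of 0.2 m and turn numbers shares of 0.15 rad, none past 1 either way. Its arguments: {"type":"object","properties":{"increments":{"type":"array"},"squeeze":{"type":"number"}},"required":["increments"]}

```bash
mkdir -p pics; ls; python3 - <<'E'
from rig import manip,cams,ticket
import cv2,json,numpy as np
for n in("scene","top"):
    cv2.imwrite(f"pics/{n}0.png",cams.get_image(n)); c=cams.get_calibration(n)
    print(n,{k:np.round(v,4).tolist() for k,v in c.items()})
print(manip.get_state())
E
```

```text
pics
scene {'fx': 461.6063, 'fy': 461.6063, 'cx': 286.6233, 'cy': 215.2344, 'extrinsics': [[0.639, -0.5813, 0.5038, 1.1235], [0.769, 0.4682, -0.4352, -0.4706], [0.0171, 0.6655, 0.7462, 0.9204], [0.0, 0.0, 0.0, 1.0]]}
top {'fx': 506.6094, 'fy': 506.6094, 'cx': 275.3476, 'cy': 201.105, 'extrinsics': [[-0.0031, 0.9858, -0.1679, 0.3804], [-0.9999, -0.0058, -0.0159, -0.014], [-0.0167, 0.1678, 0.9857, 1.3592], [0.0, 0.0, 0.0, 1.0]]}
{'clock': 0.1, 'qpos': array([-1.36498280e+00,  2.76554917e-01,  1.50601691e+00, -1.79819142e-05,
        1.36070619e+00, -1.21008182e-01]), 'qd': array([-8.96175401e-04, -2.20207901e-04, -2.54944604e-03,  3.05173986e-04,
        2.83737736e-05, -8.83577978e-04]), 'effort': array([ 1.18478922e-03, -4.17698300e+01, -2.46405530e+01, -2.12521832e-04,
        5.77334882e-03,  4.35805248e-06]), 'position': array([ 0.18449019, -0.54414051,  0.25550883]), 'ee_rot': array([-8.41554367e-04,  9.86677474e-01,  1.62686359e-01, -4.45051455e-05]), 'contact_force': array([ 0.19531224,  0.78861709, -1.16305791]), 'moment': array([ 0.01353786, -0.02800109,  0.02048299]), 'gripper_force': 0.0, 'width': 0.08498797559066612}
```

View pics/scene0.png

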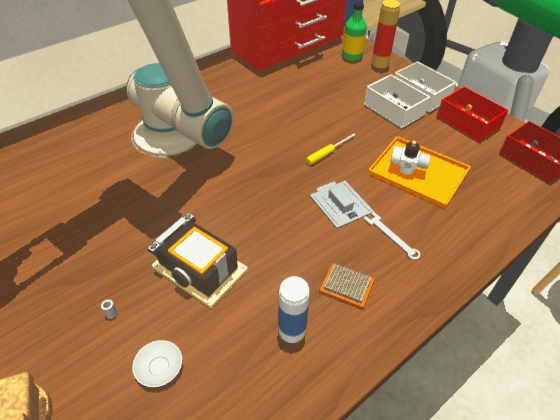

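View pics/top0.png

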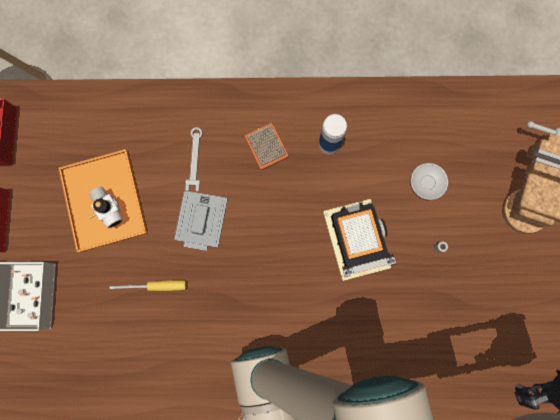

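The top view shows the cover near (201,218), with its lip at the bottom near (200,246). The airbox is near (360,238), with the bar at the bottom near (368,266). I'll enlarge both.

```bash
python3 - <<'E'
import cv2,numpy as np
a=cv2.imread("pics/top0.png"); s=cv2.imread("pics/scene0.png")
A=cv2.resize(a[180:255,162:242],None,fx=5,fy=5,interpolation=cv2.INTER_CUBIC)
B=cv2.resize(a[195:285,318:398],None,fx=5,fy=5,interpolation=cv2.INTER_CUBIC)
o=np.zeros((450,800,3),np.uint8);o[:375,:400]=A;o[:450,400:]=B
cv2.imwrite("pics/c1.png",o)
A=cv2.resize(s[170:235,300:380],None,fx=5,fy=5,interpolation=cv2.INTER_CUBIC)
B=cv2.resize(s[205:305,145:250],None,fx=3.8,fy=3.8,interpolation=cv2.INTER_CUBIC)
o=np.zeros((400,800,3),np.uint8);o[:325,:400]=A;o[:380,400:799]=B
cv2.imwrite("pics/c2.png",o)
E
```

```text
(no output)
```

View pics/c1.png

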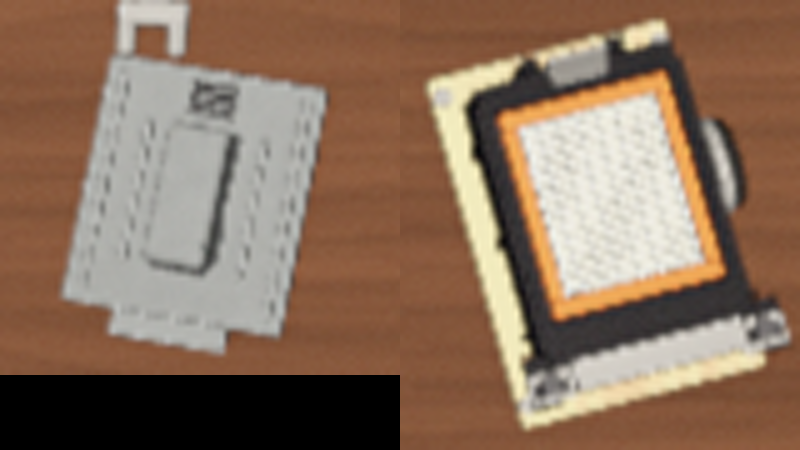

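View pics/c2.png

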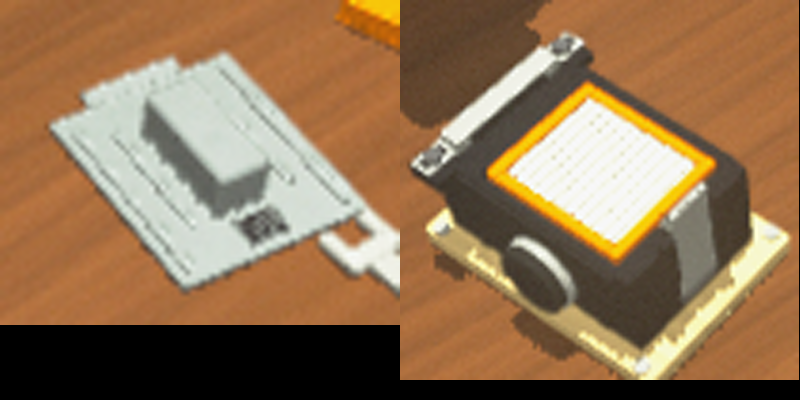

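```bash
cat > h.py <<'E'
from rig import manip,cams,ticket
import numpy as np
from scipy.optimize import least_squares
CAL={n:cams.get_calibration(n) for n in("scene","top")}
def proj(n,P):
    c=CAL[n];E=np.array(c["extrinsics"]);p=(np.atleast_2d(P)-E[:3,3])@E[:3,:3]
    return np.c_[c["cx"]+c["fx"]*p[:,0]/-p[:,2],c["cy"]-c["fy"]*p[:,1]/-p[:,2]]
def ray(n,u,z):
    c=CAL[n];E=np.array(c["extrinsics"]);d=E[:3,:3]@[(u[0]-c["cx"])/c["fx"],-(u[1]-c["cy"])/c["fy"],-1]
    return E[:3,3]+d*(z-E[2,3])/d[2]
def R(t):return np.array([[np.cos(t),-np.sin(t),0],[np.sin(t),np.cos(t),0],[0,0,1]])
def fit(obs,p0,z0=0):
    # obs list (cam,(x,y,z)mm,(u,v)); pose x,y,yaw
    def f(p):return np.concatenate([(proj(n,R(p[2])@(np.array(P)/1e3)+[p[0],p[1],z0])[0]-u) for n,P,u in obs])
    r=least_squares(f,p0,loss="soft_l1");return r.x,np.round(f(r.x).reshape(-1,2),1)
E
cat > m.py <<'E'
from h import *
t1=lambda u,v:np.array([162+(u+.5)/5-.5,180+(v+.5)/5-.5]); t2=lambda u,v:np.array([318+(u-399.5)/5-.5,195+(v+.5)/5-.5])
s1=lambda u,v:np.array([300+(u+.5)/5-.5,170+(v+.5)/5-.5]); s2=lambda u,v:np.array([145+(u-399.5)/3.8-.5,205+(v+.5)/3.8-.5])
cov=[("top",(68,60,6),t1(112,55)),("top",(68,-60,6),t1(328,90)),("top",(-68,-60,6),t1(278,337)),("top",(-68,60,6),t1(62,298)),
("top",(-81.5,31,4),t1(107,333)),("top",(-81.5,-31,4),t1(224,353)),
("scene",(-68,-60,6),s1(50,125)),("scene",(-68,60,6),s1(225,55)),("scene",(68,-60,6),s1(187,287)),("scene",(68,60,6),s1(360,210))]
T=[c for c in cov if c[0]=="top"];S=[c for c in cov if c[0]!="top"]
for o in(cov,T,S):p,r=fit(o,[.35,.12,-.2]);print("cover",np.round(p,4),r.tolist())
box=[("top",(95,66,15),t2(430,82)),("top",(95,-66,15),t2(668,20)),("top",(-95,66,15),t2(525,428)),
("scene",(95,66,15),s2(790,237)),("scene",(-95,-66,15),s2(428,225))]
w=41
for w in(38,40,42):
    fr=[("top",(60,w,88),t2(498,115)),("top",(60,-w,88),t2(665,70)),("top",(-46,-w,88),t2(724,275)),("top",(-46,w,88),t2(553,320)),
    ("scene",(-46,w,88),s2(590,85)),("scene",(-46,-w,88),s2(490,172)),("scene",(60,w,88),s2(715,162)),("scene",(60,-w,88),s2(622,260))]
    p,r=fit(box+fr,[.3,-.15,.25]);print("box",w,np.round(p,4),r.tolist())
for k in("top","scene"):p,r=fit([o for o in box+fr if o[0]==k],[.3,-.15,.25]);print(k,np.round(p,4))
p,r=fit(box+fr,[.3,-.15,.25])
for n,u in(("top",t2(570,358)),("top",t2(742,318)),("top",t2(583,390)),("top",t2(752,348)),("scene",s2(452,147)),("scene",s2(560,68)),("scene",s2(440,130)),("scene",s2(548,50)),("top",t2(548,82)),("top",t2(606,66))):
    q=R(p[2]).T@(ray(n,u,.0955)-[p[0],p[1],0]);print(n,np.round(q*1e3,1))
E
python3 m.py
```

```text
cover [ 0.5644  0.209  -0.1791] [[0.4, -0.2], [0.3, 0.3], [0.6, 0.2], [0.0, 0.2], [0.7, 0.1], [-0.1, 0.1], [0.2, -0.3], [1.0, -0.6], [-0.0, 0.3], [2.6, -0.7]]
cover [ 0.5648  0.2099 -0.1774] [[0.0, -0.3], [-0.1, 0.1], [0.3, 0.0], [-0.3, 0.1], [0.4, 0.0], [-0.4, 0.0]]
cover [ 0.5639  0.2067 -0.1765] [[-0.6, 0.1], [0.2, -0.4], [-0.7, 0.6], [1.9, -0.4]]
box 38 [ 0.5064 -0.2078  0.2453] [[-0.3, -0.3], [-0.4, 0.0], [-0.3, 0.1], [0.8, 0.3], [-0.9, 0.5], [2.7, -0.7], [-1.7, 1.0], [-1.8, 0.6], [3.0, -0.8], [-2.1, 0.5], [0.6, -1.9], [-0.8, 1.8], [0.5, -1.8]]
box 40 [ 0.5066 -0.2076  0.2462] [[-0.4, -0.3], [-0.5, -0.0], [-0.3, 0.0], [0.9, 0.3], [-0.8, 0.6], [1.8, -0.5], [-1.1, 0.7], [-1.1, 0.4], [2.2, -0.7], [-1.4, -0.0], [0.1, -1.3], [-0.1, 1.2], [0.0, -1.2]]
box 42 [ 0.5067 -0.2073  0.2469] [[-0.5, -0.3], [-0.6, -0.1], [-0.4, 0.0], [1.0, 0.2], [-0.7, 0.6], [0.9, -0.3], [-0.4, 0.5], [-0.4, 0.1], [1.3, -0.5], [-0.7, -0.6], [-0.4, -0.8], [0.6, 0.6], [-0.5, -0.6]]
top [ 0.5064 -0.2077  0.2466]
scene [ 0.5071 -0.2071  0.2472]
top [-66.6  43.5  95.5]
top [-68.8 -44.1  95.5]
top [-83.3  41.5  95.5]
top [-84.1 -44.7  95.5]
scene [-69.9 -46.6  95.5]
scene [-62.6  36.6  95.5]
scene [-85.2 -41.8  95.5]
scene [-79.   42.8  95.5]
top [68.9 16.7 95.5]
top [ 69.4 -13.7  95.5]
```

Both poses fit well: cover at (0.5645, 0.2095), yaw -0.178; airbox at (0.5066, -0.2075), yaw 0.2465. I can't command tilt directly. I'll grip the duct behind the cover's centre of mass and let the cover pivot between the pads, front end down. First I'll move above the duct.

Request:
step_arm(increments=[{"dp": [0.133,0.25,0],"yaw": -0.225,"grip": 1},{"dp": [0.133,0.25,0],"yaw": -0.225,"grip": 1},{"dp": [0.133,0.25,0],"yaw": -0.225,"grip": 1},{"dp": [0.133,0.25,0],"yaw": -0.225,"grip": 1},{"dp": [0.133,0.25,0],"yaw": -0.225,"grip": 1}])

```text
clock: 0.72
position: [0.318, -0.2928, 0.2561]
ee_rot: [-0.0, 0.997, 0.078, 0.0]
contact_force: [1.0, -0.7, -0.0]
width: 0.0853
gripper_force: 0.0
```

Request:
step_arm(increments=[{"dp": [0.133,0.25,0],"yaw": -0.225,"grip": 1},{"dp": [0.133,0.25,0],"yaw": -0.225,"grip": 1},{"dp": [0.133,0.25,0],"yaw": -0.225,"grip": 1},{"dp": [0.133,0.25,0],"yaw": -0.225,"grip": 1},{"dp": [0.133,0.25,0],"yaw": -0.225,"grip": 1}])

```text
clock: 1.35
position: [0.451, -0.0428, 0.2562]
ee_rot: [0.0, 1.0, -0.006, 0.0]
contact_force: [0.4, 0.3, 0.0]
width: 0.0853
gripper_force: 0.0
```

Request:
step_arm(increments=[{"dp": [0.133,0.25,0],"yaw": -0.225,"grip": 1},{"dp": [0.133,0.25,0],"yaw": -0.225,"grip": 1},{"dp": [0.133,0.25,0],"yaw": -0.225,"grip": 1},{"dp": [0.133,0.25,0],"yaw": -0.225,"grip": 1},{"dp": [0.133,0.25,0],"yaw": -0.225,"grip": 1}])

```text
clock: 1.98
position: [0.584, 0.2071, 0.2558]
ee_rot: [0.0, 0.996, -0.09, -0.0]
contact_force: [1.2, 0.3, 1.0]
width: 0.0855
gripper_force: 0.0
```

Request:
step_arm(increments=[{"dp": [0,0,-0.25],"yaw": 0,"grip": 1},{"dp": [0,0,-0.25],"yaw": 0,"grip": 1},{"dp": [0,0,-0.2],"yaw": 0,"grip": 1},{"dp": [0,0,0],"yaw": 0,"grip": 1},{"dp": [0,0,0],"yaw": 0,"grip": 1}])

```text
clock: 2.6
position: [0.5846, 0.2056, 0.1176]
ee_rot: [-0.0, 0.996, -0.09, 0.001]
contact_force: [0.4, -0.8, 0.2]
width: 0.0855
gripper_force: 0.0
```

Request:
step_arm(increments=[{"dp": [0,0,-0.2],"yaw": 0,"grip": 1},{"dp": [0,0,-0.188],"yaw": 0,"grip": 1},{"dp": [0,0,0],"yaw": 0,"grip": 0.6},{"dp": [0,0,0],"yaw": 0,"grip": 0.3},{"dp": [0,0,0],"yaw": 0,"grip": 0.3}], squeeze=25)

```text
clock: 3.22
position: [0.5855, 0.206, 0.0414]
ee_rot: [-0.001, 0.996, -0.09, 0.002]
contact_force: [-2.5, -1.0, 3.8]
width: 0.0332
gripper_force: 24.6
```

Request:
step_arm(increments=[{"dp": [0,0,0],"yaw": 0,"grip": 0.2},{"dp": [0,0,0],"yaw": 0,"grip": 0.2},{"dp": [0,0,0],"yaw": 0,"grip": 0.2}], squeeze=25)

```text
clock: 3.6
position: [0.5855, 0.206, 0.0414]
ee_rot: [-0.001, 0.996, -0.09, 0.003]
contact_force: [0.2, 0.5, 6.0]
width: 0.0341
gripper_force: 26.5
```

Request:
step_arm(increments=[{"dp": [0,0,0.02],"yaw": 0,"grip": 0.2},{"dp": [0,0,0.02],"yaw": 0,"grip": 0.2},{"dp": [0,0,0.03],"yaw": 0,"grip": 0.2},{"dp": [0,0,0.035],"yaw": 0,"grip": 0.2},{"dp": [0,0,0],"yaw": 0,"grip": 0.2}])

```text
clock: 4.22
position: [0.5841, 0.2055, 0.0605]
ee_rot: [-0.0, 0.996, -0.09, 0.001]
contact_force: [0.0, 0.9, -2.9]
width: 0.0336
gripper_force: 25.4
```

```bash
python3 - <<'E'
from rig import manip,cams
import cv2,numpy as np
s=manip.get_state();print(s["contact_force"].round(2),s["moment"].round(3))
a=cams.get_image("scene");t=cams.get_image("top")
cv2.imwrite("pics/s1.png",a);cv2.imwrite("pics/t1.png",t)
o=np.zeros((400,800,3),np.uint8)
o[:400,:400]=cv2.resize(a[150:250,290:390],(400,400),interpolation=cv2.INTER_CUBIC)
o[:400,400:]=cv2.resize(t[170:270,150:250],(400,400),interpolation=cv2.INTER_CUBIC)
cv2.imwrite("pics/c3.png",o)
E
```

```text
[ 0.01  0.86 -2.88] [ 0.026 -0.07  -0.056]
```

View pics/c3.png

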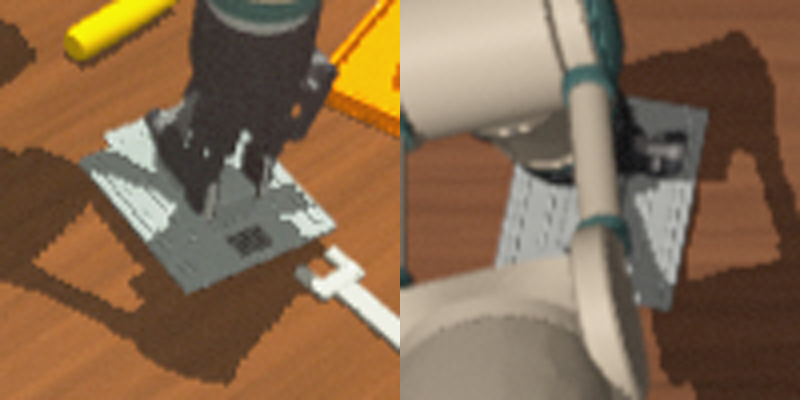

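The rear has risen clear of its shadow. The rear −y corner is at crop (185,293), the rear +y corner at (337,228) and the front −y corner at (80,158). I'll fit the tilt from these.

```bash
cat >> h.py <<'E'
def fit4(obs,p0,yaw):
    # x,y,z of cover origin and pitch (positive = front down)
    from scipy.spatial.transform import Rotation as Ro
    def f(p):
        M=Ro.from_euler("ZY",[yaw,p[3]]).as_matrix()
        return np.concatenate([(proj(n,M@(np.array(P)/1e3)+p[:3])[0]-u) for n,P,u in obs])
    r=least_squares(f,p0,x_scale=[.01,.01,.01,.1]);return r.x,f(r.x).reshape(-1,2).round(1).tolist()
E
python3 - <<'E'
from h import *
s=lambda u,v:np.array([290+(u+.5)/4-.5,150+(v+.5)/4-.5]);t=lambda u,v:np.array([150+(u-399.5)/4-.5,170+(v+.5)/4-.5])
o=[("scene",(68,-60,3),s(185,291)),("scene",(68,60,3),s(337,228)),("scene",(-68,-60,6),s(80,158)),("top",(68,-60,6),t(708,108)),("top",(-68,-60,6),t(668,310))]
p,r=fit4(o,[.565,.21,.01,.1],-.181);print(p.round(4),r)
E
```

```text
[ 0.5625  0.208   0.0201 -0.0013] [[0.9, 0.3], [0.6, -0.2], [-0.2, -0.2], [0.5, 0.7], [0.5, 0.2]]
```

The cover is held flat 20 mm up, so friction holds it at 25 N. At this height, easing the grip should drop the lip onto the bench at about 11°. I'll ease it.

Request:
step_arm(increments=[{"dp": [0,0,0],"yaw": 0,"grip": 0.385},{"dp": [0,0,0],"yaw": 0,"grip": 0.385},{"dp": [0,0,0],"yaw": 0,"grip": 0.385}], squeeze=20)

```text
clock: 4.7
position: [0.5835, 0.2054, 0.0595]
ee_rot: [0.0, 0.996, -0.09, -0.0]
contact_force: [0.7, 0.3, -2.3]
width: 0.0335
gripper_force: 25.4
```

```bash
cat > tm.py <<'E'
import cv2,sys,numpy as np
from rig import cams,manip
def cmp(ref,new):
    a=cv2.imread(ref);b=cams.get_image("scene");cv2.imwrite(new,b)
    for nm,(u,v) in dict(front=(310,190),pad=(352,210),rearL=(336,223),rearR=(374,207)).items():
        T=a[v-6:v+7,u-6:u+7];W=b[v-24:v+25,u-24:u+25]
        m=cv2.matchTemplate(W,T,cv2.TM_CCOEFF_NORMED);_,q,_,l=cv2.minMaxLoc(m);print(nm,l[0]-18,l[1]-18,round(q,2))
    s=manip.get_state();print(s["contact_force"].round(2),s["moment"].round(3),s["width"],s["gripper_force"])
cmp(*sys.argv[1:])
E
python3 tm.py pics/s1.png pics/s2.png
```

```text
front 0 0 0.97
pad 0 0 0.98
rearL 0 0 0.98
rearR 0 0 0.98
[-0.67 -0.6  -3.24] [-0.04  -0.102  0.015] 0.03317750500464772 25.390581786632538
```

Request:
step_arm(increments=[{"dp": [0,0,0],"yaw": 0,"grip": 0.398},{"dp": [0,0,0],"yaw": 0,"grip": 0.398}], squeeze=20)

```text
clock: 5.0
position: [0.584, 0.2055, 0.0602]
ee_rot: [-0.0, 0.996, -0.09, 0.0]
contact_force: [-0.4, -0.3, 0.5]
width: 0.0339
gripper_force: 0.0
```

Request:
step_arm(increments=[{"dp": [0,0,0],"yaw": 0,"grip": 0.402},{"dp": [0,0,0],"yaw": 0,"grip": 0.402}], squeeze=20)

```text
clock: 5.25
position: [0.5837, 0.2055, 0.06]
ee_rot: [-0.0, 0.996, -0.09, 0.0]
contact_force: [0.3, -0.2, 0.6]
width: 0.0344
gripper_force: 0.0
```

```bash
python3 tm.py pics/s1.png pics/s3.png
```

```text
front 0 5 0.79
pad 0 5 0.97
rearL 0 5 0.97
rearR 6 12 0.6
[-0.04 -0.08  0.39] [ 0.006 -0.022 -0.01 ] 0.03438423709451728 0.0
```

The cover dropped flat onto the bench, so the grip is either on (at least 20 N) or off. New plan: re-grip near the centre of mass, hold the cover flat over the airbox, and press its rear underside onto the clip top. That should make it pivot in the pads to about 11°, with the lip just ahead of the slot. First I'll refine the bracket's y and work out the moves.

```bash
python3 - <<'E' 
import io,contextlib
with contextlib.redirect_stdout(io.StringIO()): exec(open("m.py").read())
p=np.array([.5066,-.2075,.2467])
tri={}
for nm,a,b in(("boltL",t2(550,385),s2(567,45)),("boltR",t2(768,325),s2(433,157)),("barRearL",t2(570,358),s2(560,68)),("barRearR",t2(742,318),s2(452,147)),("barFrL",t2(583,390),s2(548,50)),("barFrR",t2(752,348),s2(440,130))):
    f=lambda q:np.r_[proj("top",q)[0]-a,proj("scene",q)[0]-b]
    q=least_squares(f,[.43,-.2,.09],x_scale=.01).x
    print(nm,((R(p[2]).T@(q-[p[0],p[1],0]))*1e3).round(1),f(q).round(1))
g=lambda x,y:R(p[2])@[x/1e3,y/1e3,0]+[p[0],p[1],0]
# airbox filter centre check
for nm,c in(("all",box+fr),):pass
print("lip tip -58 grip at cover -6:",g(-58+81.5-6,-1).round(4)," box x dir",R(p[2])[:2,0].round(3))
s=manip.get_state();print(s["position"].round(4))
print("cover duct -6 now (flat fit)",(np.array([.5628,.2085])+R(-.179)[:2,0]*-.006).round(4), "pads at cover x", (R(-.179).T@(s["position"]-[.5628,.2085,0]))[:2].round(4))
E
```

```text
boltL [-76.7  56.1  89.8] [-0.1 -0.  -0.1  0. ]
boltR [-75.5 -56.6  92. ] [ 0.2  0.1  0.2 -0. ]
barRearL [-67.3  41.6  87.8] [ 0.4  0.2  0.5 -0. ]
barRearR [-69.6 -45.3  94.6] [ 0.5  0.2  0.5 -0. ]
barFrL [-81.9  42.9  93.4] [-0.7 -0.4 -0.8  0.1]
barFrR [-83.5 -43.4  98.3] [-0.3 -0.1 -0.3  0. ]
lip tip -58 grip at cover -6: [ 0.5238 -0.2042  0.    ]  box x dir [0.97  0.244]
[0.5837 0.2054 0.0599]
cover duct -6 now (flat fit) [0.5569 0.2096] pads at cover x [0.0211 0.0007]
```

Request:
step_arm(increments=[{"dp": [0,0,0.05],"yaw": 0,"grip": 0.7},{"dp": [-0.07,0.01,0],"yaw": 0,"grip": 0.7},{"dp": [-0.064,0.011,0],"yaw": 0,"grip": 0.7},{"dp": [0,0,-0.05],"yaw": 0,"grip": 0.6},{"dp": [0,0,-0.07],"yaw": 0,"grip": 0.6}], squeeze=20)

```text
clock: 5.92
position: [0.5569, 0.2098, 0.0452]
ee_rot: [-0.0, 0.996, -0.089, 0.001]
contact_force: [0.5, 0.5, 0.1]
width: 0.0514
gripper_force: 0.0
```

Request:
step_arm(increments=[{"dp": [0,0,0],"yaw": 0,"grip": 0.2},{"dp": [0,0,0],"yaw": 0,"grip": 0.2},{"dp": [0,0,0],"yaw": 0,"grip": 0.2},{"dp": [0,0,0],"yaw": 0,"grip": 0.2}], squeeze=20)

```text
clock: 6.42
position: [0.5567, 0.2095, 0.0456]
ee_rot: [0.0, 0.996, -0.09, -0.0]
contact_force: [0.6, 0.5, -2.1]
width: 0.0336
gripper_force: 22.0
```

Request:
step_arm(increments=[{"dp": [0,0,0.15],"yaw": 0,"grip": 0.2},{"dp": [0,0,0.22],"yaw": 0,"grip": 0.2},{"dp": [0,0,0.22],"yaw": 0,"grip": 0.2},{"dp": [0,0,0.185],"yaw": 0,"grip": 0.2}])

```text
clock: 6.92
position: [0.5573, 0.2096, 0.2029]
ee_rot: [-0.0, 0.996, -0.09, 0.001]
contact_force: [0.5, 0.5, -2.9]
width: 0.0333
gripper_force: 22.0
```

Request:
step_arm(increments=[{"dp": [-0.0165,-0.207,0],"yaw": 0.2845,"grip": 0.2},{"dp": [-0.0165,-0.207,0],"yaw": 0.2845,"grip": 0.2},{"dp": [-0.0165,-0.207,0],"yaw": 0.2845,"grip": 0.2},{"dp": [-0.0165,-0.207,0],"yaw": 0.2845,"grip": 0.2},{"dp": [-0.0165,-0.207,0],"yaw": 0.2845,"grip": 0.2}])

```text
clock: 7.55
position: [0.5402, 0.0012, 0.201]
ee_rot: [0.0, 1.0, 0.018, 0.001]
contact_force: [1.1, -0.0, -2.3]
width: 0.0335
gripper_force: 22.0
```

Request:
step_arm(increments=[{"dp": [-0.0165,-0.207,0],"yaw": 0.2845,"grip": 0.2},{"dp": [-0.0165,-0.207,0],"yaw": 0.2845,"grip": 0.2},{"dp": [-0.0165,-0.207,0],"yaw": 0.2845,"grip": 0.2},{"dp": [-0.0165,-0.207,0],"yaw": 0.2845,"grip": 0.2},{"dp": [-0.0165,-0.207,0],"yaw": 0.2845,"grip": 0.2}])

```text
clock: 8.18
position: [0.5237, -0.2059, 0.201]
ee_rot: [0.0, 0.992, 0.124, 0.0]
contact_force: [0.9, 0.1, -2.5]
width: 0.0337
gripper_force: 22.0
```

Request:
step_arm(increments=[{"dp": [0,0,0],"yaw": 0,"grip": 0.2},{"dp": [0,0,-0.1],"yaw": 0,"grip": 0.2},{"dp": [0,0,-0.04],"yaw": 0,"grip": 0.2},{"dp": [0,0,0],"yaw": 0,"grip": 0.2}])

```text
clock: 8.68
position: [0.5234, -0.2036, 0.1722]
ee_rot: [-0.0, 0.992, 0.124, -0.001]
contact_force: [0.9, 0.4, -2.9]
width: 0.0334
gripper_force: 22.0
```

```bash
python3 - <<'E'
from rig import manip,cams
import cv2,numpy as np
s=manip.get_state();print(s["position"].round(4),s["ee_rot"].round(4),s["contact_force"].round(2),s["moment"].round(3))
a=cams.get_image("scene");t=cams.get_image("top")
cv2.imwrite("pics/s4.png",a);cv2.imwrite("pics/t4.png",t)
o=np.zeros((480,800,3),np.uint8)
o[:480,:480]=cv2.resize(a[190:310,140:260],(480,480),interpolation=cv2.INTER_CUBIC)
o[:400,480:]=cv2.resize(t[190:290,320:400],(320,400),interpolation=cv2.INTER_CUBIC)
cv2.imwrite("pics/c4.png",o)
E
```

```text
[ 0.5234 -0.2036  0.1722] [-5.000e-04  9.923e-01  1.236e-01 -6.000e-04] [ 0.86  0.43 -2.85] [ 0.021  0.063 -0.041]
```

View pics/c4.png

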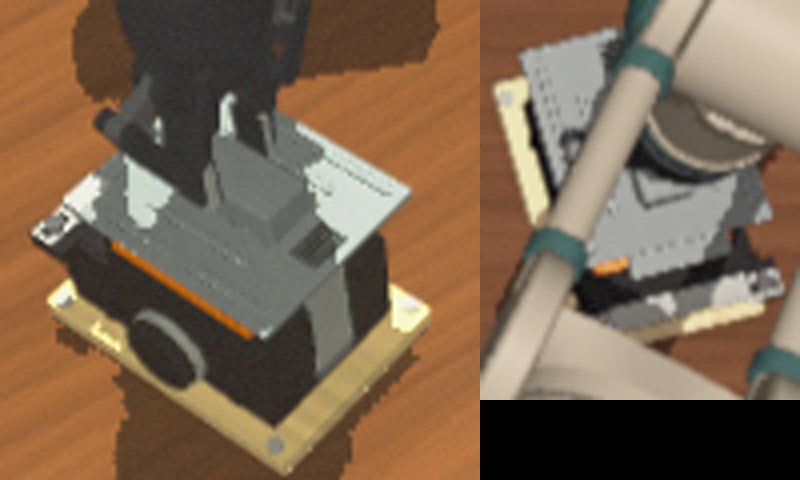

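The cover is over the box and still flat. Its rear corners are at scene crop (412,192) and (265,338); the lip edge runs to about top crop (728,260). I'll fit its pose relative to the box.

```bash
python3 - <<'E'
from h import *
s=lambda u,v:np.array([140+(u+.5)/4-.5,190+(v+.5)/4-.5]);t=lambda u,v:np.array([320+(u-479.5)/4-.5,190+(v+.5)/4-.5])
o=[("scene",(68,60,6),s(412,190)),("scene",(68,-60,3),s(265,337)),("scene",(-68,-60,3),s(65,205)),("top",(68,60,6),t(522,53)),("top",(-68,-60,6),t(772,219)),("top",(-81.5,-31,4),t(729,261))]
p,r=fit4(o,[.53,-.2,.126,0.],.2477);print(p.round(4),r)
q=R(.2467).T@(p[:3]-[.5066,-.2075,0]);print("cover origin in box",(q*1e3).round(1))
tc=np.array([.5234,-.2036,.1722]);print("tcp in cover", ((R(.2477).T@(tc-p[:3]))*1e3).round(1),"tcp in box",(R(.2467).T@(tc-[.5066,-.2075,0])*1e3).round(1))
E
```

```text
[ 0.5299 -0.2022  0.1318  0.0468] [[0.2, -0.4], [-0.6, 0.1], [2.3, 0.0], [-0.4, 1.0], [0.9, 0.9], [1.4, -1.1]]
cover origin in box [ 23.9  -0.5 131.8]
tcp in cover [-6.7  0.2 40.4] tcp in box [ 17.2  -0.3 172.2]
```

Request:
step_arm(increments=[{"dp": [-0.0345,-0.0115,0],"yaw": 0,"grip": 0.2},{"dp": [0,0,-0.04],"yaw": 0,"grip": 0.2},{"dp": [0,0,-0.02],"yaw": 0,"grip": 0.2},{"dp": [0,0,0],"yaw": 0,"grip": 0.2}])

```text
clock: 9.28
position: [0.5166, -0.2066, 0.1601]
ee_rot: [-0.0, 0.992, 0.123, -0.0]
contact_force: [0.8, -0.7, -2.9]
width: 0.033
gripper_force: 22.0
```

Request:
step_arm(increments=[{"dp": [0,0,-0.01],"yaw": 0,"grip": 0.2},{"dp": [0,0,0],"yaw": 0,"grip": 0.2}])

```text
clock: 9.52
position: [0.5169, -0.2067, 0.1586]
ee_rot: [0.0, 0.992, 0.123, -0.0]
contact_force: [-0.1, -0.4, -3.1]
width: 0.0335
gripper_force: 22.0
```

Request:
step_arm(increments=[{"dp": [0,0,-0.01],"yaw": 0,"grip": 0.2},{"dp": [0,0,0],"yaw": 0,"grip": 0.2}])

```text
clock: 9.78
position: [0.5168, -0.2067, 0.1566]
ee_rot: [-0.0, 0.992, 0.123, -0.0]
contact_force: [-0.5, 0.0, -3.1]
width: 0.0335
gripper_force: 22.0
```

Request:
step_arm(increments=[{"dp": [0,0,-0.01],"yaw": 0,"grip": 0.2},{"dp": [0,0,0],"yaw": 0,"grip": 0.2}])

```text
clock: 10.02
position: [0.5169, -0.2068, 0.155]
ee_rot: [0.0, 0.992, 0.123, 0.0]
contact_force: [-1.3, 0.6, 1.0]
width: 0.0332
gripper_force: 22.2
```

Contact at about 4 N. I'll keep pressing gently.

Request:
step_arm(increments=[{"dp": [0,0,-0.005],"yaw": 0,"grip": 0.2},{"dp": [0,0,0],"yaw": 0,"grip": 0.2}])

```text
clock: 10.28
position: [0.5168, -0.2067, 0.154]
ee_rot: [0.0, 0.992, 0.123, 0.0]
contact_force: [-1.8, 0.6, 0.7]
width: 0.0331
gripper_force: 22.4
```

Request:
step_arm(increments=[{"dp": [0,0,-0.005],"yaw": 0,"grip": 0.2},{"dp": [0,0,0],"yaw": 0,"grip": 0.2}])

```text
clock: 10.52
position: [0.5168, -0.2066, 0.1527]
ee_rot: [-0.0, 0.992, 0.123, -0.0]
contact_force: [-2.4, -0.5, 1.4]
width: 0.0333
gripper_force: 22.4
```

Request:
step_arm(increments=[{"dp": [0,0,-0.01],"yaw": 0,"grip": 0.2},{"dp": [0,0,0],"yaw": 0,"grip": 0.2}])

```text
clock: 10.78
position: [0.5167, -0.2067, 0.1505]
ee_rot: [-0.0, 0.992, 0.123, -0.0]
contact_force: [-1.8, 0.3, 1.3]
width: 0.0337
gripper_force: 22.4
```

Request:
step_arm(increments=[{"dp": [0,0,-0.01],"yaw": 0,"grip": 0.2},{"dp": [0,0,0],"yaw": 0,"grip": 0.2}])

```text
clock: 11.02
position: [0.5167, -0.2067, 0.1485]
ee_rot: [-0.0, 0.992, 0.123, -0.0]
contact_force: [-2.6, 0.2, 1.2]
width: 0.0335
gripper_force: 22.4
```

Request:
step_arm(increments=[{"dp": [0,0,-0.01],"yaw": 0,"grip": 0.2},{"dp": [0,0,0],"yaw": 0,"grip": 0.2}])

```text
clock: 11.28
position: [0.5167, -0.2067, 0.1465]
ee_rot: [-0.0, 0.992, 0.123, -0.0]
contact_force: [-2.4, 0.7, 1.4]
width: 0.0335
gripper_force: 22.4
```

Request:
step_arm(increments=[{"dp": [0,0,-0.005],"yaw": 0,"grip": 0.2},{"dp": [0,0,0],"yaw": 0,"grip": 0.2}])

```text
clock: 11.52
position: [0.5168, -0.2067, 0.1456]
ee_rot: [-0.0, 0.992, 0.123, -0.0]
contact_force: [-2.6, 0.3, 1.1]
width: 0.0335
gripper_force: 22.5
```

```bash
python3 - <<'E'
from rig import manip,cams
import cv2,numpy as np
s=manip.get_state();print(s["position"].round(4),s["contact_force"].round(2),s["moment"].round(3))
a=cams.get_image("scene");t=cams.get_image("top")
cv2.imwrite("pics/s5.png",a);cv2.imwrite("pics/t5.png",t)
o=np.zeros((480,800,3),np.uint8)
o[:480,:480]=cv2.resize(a[190:310,140:260],(480,480),interpolation=cv2.INTER_CUBIC)
o[:400,480:]=cv2.resize(t[190:290,320:400],(320,400),interpolation=cv2.INTER_CUBIC)
cv2.imwrite("pics/c5.png",o)
E
```

```text
[ 0.5168 -0.2067  0.1456] [-2.63  0.28  1.12] [0.148 0.19  0.124]
```

View pics/c5.png

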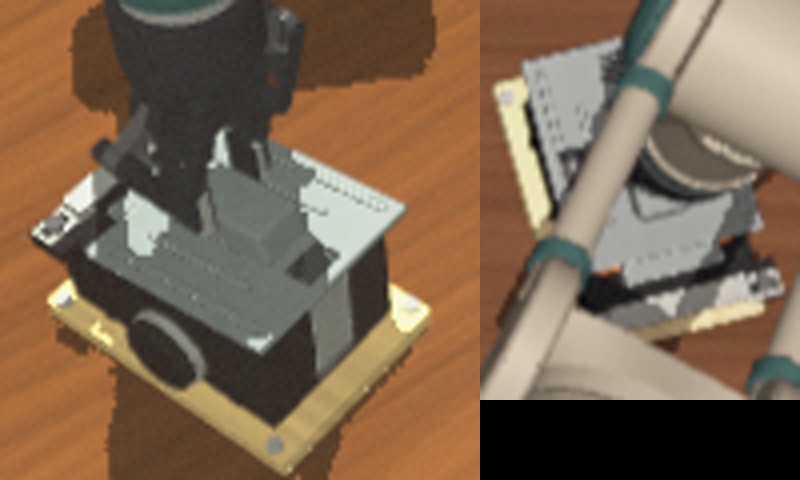

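The cover is tilted front-down. Rear corners are at (407,210) and (262,353) in the scene crop, the front −y corner is near (763,232) in the top crop, and the lip's −y corner is near (722,270). I'll fit the tilt and lip position.

```bash
python3 - <<'E'
from h import *
s=lambda u,v:np.array([140+(u+.5)/4-.5,190+(v+.5)/4-.5]);t=lambda u,v:np.array([320+(u-479.5)/4-.5,190+(v+.5)/4-.5])
o=[("scene",(68,60,6),s(407,208)),("scene",(68,-60,3),s(263,353)),("top",(68,60,6),t(526,64)),("top",(-68,-60,6),t(763,232)),("top",(-81.5,-31,4),t(722,272))]
p,r=fit4(o,[.53,-.2,.11,-.1],.2477);print(p.round(4),r)
from scipy.spatial.transform import Rotation as Ro
B=lambda q:(R(.2467).T@(np.array(q)-[.5066,-.2075,0])*1e3).round(1)
def pts(pv,th):
    M=Ro.from_euler("ZY",[.2467,th]).as_matrix()
    return [B(pv+M@(np.array(c)/1e3-[-.0062,0,.0262])) for c in((-81.5,0,0),(68,0,0))]
M=Ro.from_euler("ZY",[.2477,p[3]]).as_matrix()
print("fit lip,rear",B(p[:3]+M@[-.0815,0,0]),B(p[:3]+M@[.068,0,0]))
pv=np.array([.5168,-.2067,.1456-.0194]);print("tcp",B(pv))
for th in(-.12,-.14,-.16,-.18,-.2):print(th,*pts(pv,th))
E
```

```text
[ 0.5275 -0.2037  0.1016 -0.1336] [[0.1, -0.4], [-0.7, 0.5], [-1.2, 1.0], [0.2, 0.2], [0.3, -1.6]]
fit lip,rear [-59.6  -1.5  90.7] [ 88.6  -1.3 110.6]
tcp [ 10.1  -1.7 126.2]
-0.12 [-61.5  -1.7  91.2] [ 86.9  -1.7 109.1]
-0.14 [-60.8  -1.7  89.7] [ 87.2  -1.7 110.6]
-0.16 [-60.1  -1.7  88.3] [ 87.5  -1.7 112.2]
-0.18 [-59.3  -1.7  86.9] [ 87.8  -1.7 113.7]
-0.2 [-58.5  -1.7  85.6] [ 88.   -1.7 115.3]
```

Request:
step_arm(increments=[{"dp": [-0.001,0.004,-0.005],"yaw": 0,"grip": 0.2},{"dp": [0,0,0],"yaw": 0,"grip": 0.2}])

```text
clock: 11.88
position: [0.5169, -0.2063, 0.1448]
ee_rot: [0.001, 0.992, 0.123, 0.0]
contact_force: [-2.5, -0.1, 0.5]
width: 0.0337
gripper_force: 22.5
```

Request:
step_arm(increments=[{"dp": [0,0,-0.003],"yaw": 0,"grip": 0.2},{"dp": [0,0,0],"yaw": 0,"grip": 0.2}])

```text
clock: 12.12
position: [0.5169, -0.2062, 0.1442]
ee_rot: [0.0, 0.992, 0.123, 0.0]
contact_force: [-3.2, -0.6, 1.5]
width: 0.0333
gripper_force: 22.5
```

Request:
step_arm(increments=[{"dp": [0,0,-0.003],"yaw": 0,"grip": 0.2},{"dp": [0,0,0],"yaw": 0,"grip": 0.2}])

```text
clock: 12.38
position: [0.5168, -0.2061, 0.1435]
ee_rot: [0.0, 0.992, 0.123, 0.0]
contact_force: [-2.7, -2.2, 1.0]
width: 0.0335
gripper_force: 22.5
```

Request:
step_arm(increments=[{"dp": [0,0,-0.003],"yaw": 0,"grip": 0.2},{"dp": [0,0,0],"yaw": 0,"grip": 0.2}])

```text
clock: 12.62
position: [0.5168, -0.206, 0.1431]
ee_rot: [0.0, 0.992, 0.123, 0.0]
contact_force: [-1.8, -1.4, 2.0]
width: 0.0334
gripper_force: 22.7
```

Request:
step_arm(increments=[{"dp": [0,0,-0.003],"yaw": 0,"grip": 0.2},{"dp": [0,0,0],"yaw": 0,"grip": 0.2}])

```text
clock: 12.88
position: [0.5168, -0.2061, 0.143]
ee_rot: [0.0, 0.992, 0.123, 0.0]
contact_force: [-2.9, -1.7, 5.2]
width: 0.0336
gripper_force: 23.0
```

The lip is on the ledge (about 8 N total). I'll unload slightly and slide forward along the box's −x.

Request:
step_arm(increments=[{"dp": [0,0,0.003],"yaw": 0,"grip": 0.2},{"dp": [-0.0097,-0.0024,0],"yaw": 0,"grip": 0.2},{"dp": [-0.0097,-0.0024,0],"yaw": 0,"grip": 0.2},{"dp": [0,0,0],"yaw": 0,"grip": 0.2}])

```text
clock: 13.38
position: [0.5128, -0.2069, 0.1428]
ee_rot: [0.0, 0.992, 0.123, 0.0]
contact_force: [-0.8, -2.0, 1.5]
width: 0.0332
gripper_force: 22.5
```

Request:
step_arm(increments=[{"dp": [-0.0097,-0.0024,0],"yaw": 0,"grip": 0.2},{"dp": [0,0,0],"yaw": 0,"grip": 0.2}])

```text
clock: 13.62
position: [0.5111, -0.207, 0.1428]
ee_rot: [-0.0, 0.992, 0.123, 0.0]
contact_force: [1.6, -0.8, -0.8]
width: 0.0333
gripper_force: 22.4
```

Request:
step_arm(increments=[{"dp": [-0.0097,-0.0024,0],"yaw": 0,"grip": 0.2},{"dp": [0,0,0],"yaw": 0,"grip": 0.2}])

```text
clock: 13.88
position: [0.5084, -0.2075, 0.1426]
ee_rot: [-0.0, 0.992, 0.123, -0.0]
contact_force: [0.6, -0.1, -1.7]
width: 0.0333
gripper_force: 22.3
```

Request:
step_arm(increments=[{"dp": [-0.0073,-0.0018,0],"yaw": 0,"grip": 0.2},{"dp": [0,0,0],"yaw": 0,"grip": 0.2}])

```text
clock: 14.12
position: [0.5069, -0.208, 0.1426]
ee_rot: [-0.0, 0.992, 0.123, -0.001]
contact_force: [-0.6, 0.2, -2.4]
width: 0.0333
gripper_force: 22.2
```

Request:
step_arm(increments=[{"dp": [-0.0073,-0.0018,0],"yaw": 0,"grip": 0.2},{"dp": [0,0,0],"yaw": 0,"grip": 0.2}])

```text
clock: 14.38
position: [0.5056, -0.2085, 0.1427]
ee_rot: [-0.0, 0.992, 0.123, -0.0]
contact_force: [-0.0, 0.3, -2.4]
width: 0.0335
gripper_force: 22.1
```

Request:
step_arm(increments=[{"dp": [-0.0073,-0.0018,0],"yaw": 0,"grip": 0.2},{"dp": [0,0,0],"yaw": 0,"grip": 0.2}])

```text
clock: 14.62
position: [0.5043, -0.2089, 0.1429]
ee_rot: [-0.0, 0.992, 0.123, -0.0]
contact_force: [0.2, 0.3, -2.1]
width: 0.0332
gripper_force: 22.1
```

Request:
step_arm(increments=[{"dp": [-0.0073,-0.0018,0],"yaw": 0,"grip": 0.2},{"dp": [0,0,0],"yaw": 0,"grip": 0.2}])

```text
clock: 14.88
position: [0.5029, -0.2092, 0.1429]
ee_rot: [-0.0, 0.992, 0.123, -0.0]
contact_force: [0.1, 0.3, -2.8]
width: 0.0335
gripper_force: 22.1
```

Request:
step_arm(increments=[{"dp": [-0.0073,-0.0018,0],"yaw": 0,"grip": 0.2},{"dp": [0,0,0],"yaw": 0,"grip": 0.2}])

```text
clock: 15.12
position: [0.5014, -0.2096, 0.1429]
ee_rot: [-0.0, 0.992, 0.123, -0.0]
contact_force: [0.4, 0.5, -2.7]
width: 0.0332
gripper_force: 22.1
```

Request:
step_arm(increments=[{"dp": [-0.005,-0.0012,0],"yaw": 0,"grip": 0.2},{"dp": [0,0,0],"yaw": 0,"grip": 0.2}])

```text
clock: 15.38
position: [0.5005, -0.2098, 0.1429]
ee_rot: [0.0, 0.992, 0.123, -0.0]
contact_force: [0.3, 0.1, -2.5]
width: 0.0337
gripper_force: 22.1
```

Request:
step_arm(increments=[{"dp": [-0.005,-0.0012,0],"yaw": 0,"grip": 0.2},{"dp": [0,0,0],"yaw": 0,"grip": 0.2}])

```text
clock: 15.62
position: [0.4995, -0.2101, 0.1429]
ee_rot: [0.0, 0.992, 0.123, -0.0]
contact_force: [-0.3, 0.0, -2.5]
width: 0.0333
gripper_force: 22.1
```

Request:
step_arm(increments=[{"dp": [-0.005,-0.0012,0],"yaw": 0,"grip": 0.2},{"dp": [0,0,0],"yaw": 0,"grip": 0.2}])

```text
clock: 15.88
position: [0.4985, -0.2103, 0.1429]
ee_rot: [0.0, 0.992, 0.123, -0.0]
contact_force: [0.7, 0.5, -3.1]
width: 0.0336
gripper_force: 22.1
```

```bash
python3 - <<'E'
from rig import manip,cams
import cv2,numpy as np
s=manip.get_state();print(s["position"].round(4),s["contact_force"].round(2),s["moment"].round(3))
a=cams.get_image("scene");t=cams.get_image("top")
cv2.imwrite("pics/s6.png",a);cv2.imwrite("pics/t6.png",t)
o=np.zeros((480,800,3),np.uint8)
o[:480,:480]=cv2.resize(a[190:310,140:260],(480,480),interpolation=cv2.INTER_CUBIC)
o[:400,480:]=cv2.resize(t[190:290,320:400],(320,400),interpolation=cv2.INTER_CUBIC)
cv2.imwrite("pics/c6.png",o)
E
```

```text
[ 0.4985 -0.2103  0.1429] [ 0.69  0.55 -3.07] [ 0.06   0.009 -0.04 ]
```

View pics/c6.png

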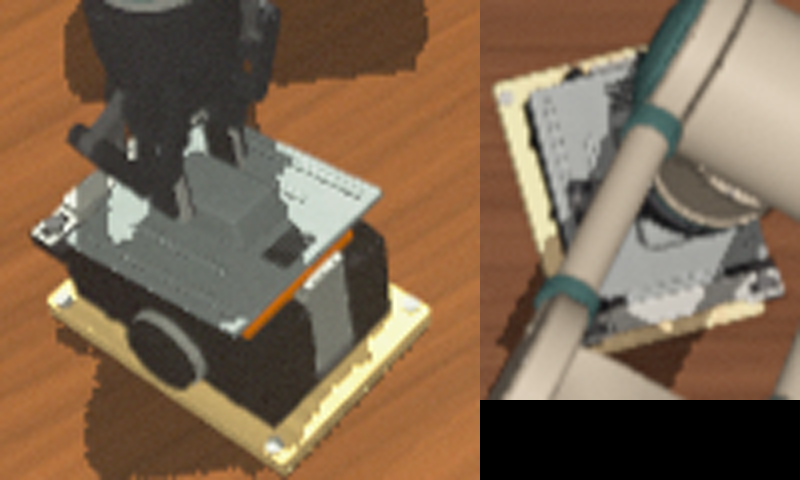

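The lip now disappears under the bar in the top crop, near y ≈ 280–300. The rear corners are at (382,190) and (240,333) in the scene crop. Fitting again.

```bash
cat > pose.py <<'E'
from h import *
from scipy.spatial.transform import Rotation as Ro
B=lambda q:(R(.2467).T@(np.array(q)-[.5066,-.2075,0])*1e3).round(1)
def pts(pv,th):
    M=Ro.from_euler("ZY",[.2467,th]).as_matrix()
    return [B(pv+M@(np.array(c)/1e3-[-.0062,0,.0262])) for c in((-81.5,0,0),(68,0,0))]
E
python3 - <<'E'
from pose import *
s=lambda u,v:np.array([140+(u+.5)/4-.5,190+(v+.5)/4-.5]);t=lambda u,v:np.array([320+(u-479.5)/4-.5,190+(v+.5)/4-.5])
o=[("scene",(68,60,6),s(382,188)),("scene",(68,-60,3),s(241,334)),("top",(68,60,6),t(530,94))]
pv=np.array([.4985,-.2103,.1429-.0194]);print("tcp",B(pv))
for th in(-.14,-.16,-.18,-.2,-.22):
    M=Ro.from_euler("ZY",[.2467,th]).as_matrix()
    e=[(proj(n,pv+M@(np.array(P)/1e3-[-.0062,0,.0262]))[0]-u).round(1).tolist() for n,P,u in o]
    print(th,*pts(pv,th),e)
E
```

```text
tcp [ -8.5  -0.7 123.5]
-0.14 [-79.4  -0.7  87. ] [ 68.6  -0.7 107.9] [[-0.3, 0.9], [-2.0, 1.0], [-0.4, 1.5]]
-0.16 [-78.7  -0.7  85.6] [ 68.9  -0.7 109.5] [[-0.3, 0.6], [-2.0, 0.6], [-0.4, 1.3]]
-0.18 [-77.9  -0.7  84.2] [ 69.2  -0.7 111. ] [[-0.3, 0.2], [-2.0, 0.2], [-0.3, 1.2]]
-0.2 [-77.1  -0.7  82.9] [ 69.4  -0.7 112.6] [[-0.3, -0.3], [-2.0, -0.1], [-0.3, 1.0]]
-0.22 [-76.3  -0.7  81.5] [ 69.6  -0.7 114.1] [[-0.3, -0.7], [-2.1, -0.5], [-0.2, 0.9]]
```

The lip tip is at about x −78.5, z 85, tilt 0.165, which meets the hooked condition. I'll feel for the end stop.

Request:
step_arm(increments=[{"dp": [-0.005,-0.0012,0],"yaw": 0,"grip": 0.2},{"dp": [0,0,0],"yaw": 0,"grip": 0.2}])

```text
clock: 16.23
position: [0.4975, -0.2106, 0.1429]
ee_rot: [0.0, 0.992, 0.123, -0.0]
contact_force: [1.3, 1.1, -3.1]
width: 0.0336
gripper_force: 22.1
```

Request:
step_arm(increments=[{"dp": [-0.005,-0.0012,0],"yaw": 0,"grip": 0.2},{"dp": [0,0,0],"yaw": 0,"grip": 0.2}])

```text
clock: 16.48
position: [0.4965, -0.2108, 0.1429]
ee_rot: [0.0, 0.992, 0.123, -0.0]
contact_force: [-0.4, 0.8, -2.9]
width: 0.0332
gripper_force: 22.1
```

Request:
step_arm(increments=[{"dp": [-0.005,-0.0012,0],"yaw": 0,"grip": 0.2},{"dp": [0,0,0],"yaw": 0,"grip": 0.2}])

```text
clock: 16.73
position: [0.4956, -0.2111, 0.1429]
ee_rot: [0.0, 0.992, 0.123, 0.0]
contact_force: [-0.5, -0.3, -2.9]
width: 0.033
gripper_force: 22.0
```

Request:
step_arm(increments=[{"dp": [-0.005,-0.0012,0],"yaw": 0,"grip": 0.2},{"dp": [0,0,0],"yaw": 0,"grip": 0.2}])

```text
clock: 16.98
position: [0.4947, -0.2113, 0.1429]
ee_rot: [0.0, 0.992, 0.123, 0.0]
contact_force: [-0.3, 0.8, -3.5]
width: 0.0336
gripper_force: 22.0
```

Request:
step_arm(increments=[{"dp": [-0.005,-0.0012,0],"yaw": 0,"grip": 0.2},{"dp": [0,0,0],"yaw": 0,"grip": 0.2}])

```text
clock: 17.23
position: [0.4939, -0.2115, 0.1429]
ee_rot: [0.0, 0.992, 0.123, 0.0]
contact_force: [0.6, 1.3, -4.4]
width: 0.0335
gripper_force: 21.9
```

Request:
step_arm(increments=[{"dp": [-0.005,-0.0012,0],"yaw": 0,"grip": 0.2},{"dp": [0,0,0],"yaw": 0,"grip": 0.2}])

```text
clock: 17.48
position: [0.4936, -0.2116, 0.1432]
ee_rot: [0.0, 0.992, 0.123, 0.001]
contact_force: [4.4, 2.8, -3.5]
width: 0.0335
gripper_force: 22.0
```

```bash
python3 - <<'E'
from rig import manip,cams
import cv2,numpy as np
s=manip.get_state();print(s["position"].round(4),s["contact_force"].round(2),s["moment"].round(3))
a=cams.get_image("scene");t=cams.get_image("top")
cv2.imwrite("pics/s7.png",a);cv2.imwrite("pics/t7.png",t)
o=np.zeros((560,800,3),np.uint8)
o[:560,:400]=cv2.resize(a[215:285,145:195],(400,560),interpolation=cv2.INTER_CUBIC)
o[:400,400:]=cv2.resize(t[240:290,345:395],(400,400),interpolation=cv2.INTER_CUBIC)
cv2.imwrite("pics/c7.png",o)
E
```

```text
[ 0.4936 -0.2116  0.1432] [ 4.44  2.77 -3.45] [ 0.506 -0.882  0.013]
```

View pics/c7.png

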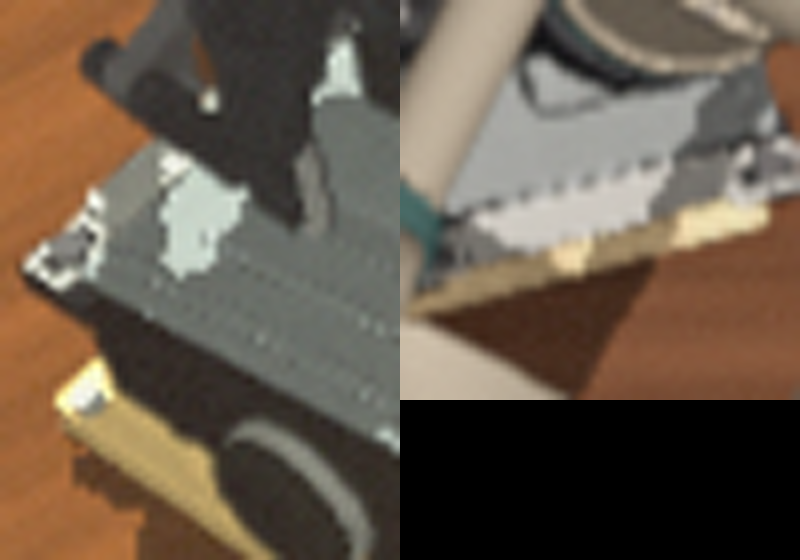

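The lip is fully home: about 5 N against the stop, with the bar's whole top visible above the lip in the top crop (y ≈ 200–240) and the plate edge against it. Now I'll swing it down onto the lead-in.

Request:
step_arm(increments=[{"dp": [0.002,0.0005,-0.005],"yaw": 0,"grip": 0.2},{"dp": [0,0,0],"yaw": 0,"grip": 0.2}])

```text
clock: 17.82
position: [0.4939, -0.2116, 0.1426]
ee_rot: [0.0, 0.992, 0.123, 0.001]
contact_force: [4.4, 3.4, -0.6]
width: 0.0332
gripper_force: 22.3
```

Request:
step_arm(increments=[{"dp": [0.002,0.0005,-0.005],"yaw": 0,"grip": 0.2},{"dp": [0,0,0],"yaw": 0,"grip": 0.2}])

```text
clock: 18.08
position: [0.494, -0.2115, 0.1414]
ee_rot: [0.0, 0.992, 0.123, 0.001]
contact_force: [3.6, 2.6, 0.5]
width: 0.033
gripper_force: 22.4
```

Request:
step_arm(increments=[{"dp": [0.002,0.0005,-0.005],"yaw": 0,"grip": 0.2},{"dp": [0,0,0],"yaw": 0,"grip": 0.2}])

```text
clock: 18.32
position: [0.4943, -0.2114, 0.1406]
ee_rot: [0.0, 0.992, 0.123, 0.001]
contact_force: [3.2, 3.4, 2.3]
width: 0.0333
gripper_force: 22.6
```

Request:
step_arm(increments=[{"dp": [0.0015,0.003,-0.005],"yaw": 0,"grip": 0.2},{"dp": [0,0,0],"yaw": 0,"grip": 0.2}])

```text
clock: 18.58
position: [0.4948, -0.2112, 0.1395]
ee_rot: [0.001, 0.992, 0.123, 0.001]
contact_force: [4.7, 2.6, 3.4]
width: 0.0335
gripper_force: 22.7
```

Request:
step_arm(increments=[{"dp": [0.002,0.0005,-0.005],"yaw": 0,"grip": 0.2},{"dp": [0,0,0],"yaw": 0,"grip": 0.2}])

```text
clock: 18.82
position: [0.4954, -0.2111, 0.1384]
ee_rot: [0.001, 0.992, 0.123, 0.001]
contact_force: [4.4, 2.9, 1.3]
width: 0.0332
gripper_force: 22.7
```

```bash
python3 - <<'E'
from pose import *
import cv2
s=manip.get_state();print(s["contact_force"].round(2),s["moment"].round(3))
b=cams.get_image("scene");cv2.imwrite("pics/s8.png",b)
a=cv2.imread("pics/s7.png")
# rear corners / pad motion s7->s8
for nm,(u,v) in dict(R=(200,272),L=(235,237),pad=(213,252)).items():
    T=a[v-8:v+9,u-8:u+9];W=b[v-16:v+17,u-16:u+17]
    W=cv2.resize(W,None,fx=4,fy=4,interpolation=cv2.INTER_CUBIC);T=cv2.resize(T,None,fx=4,fy=4,interpolation=cv2.INTER_CUBIC)
    _,q,_,l=cv2.minMaxLoc(cv2.matchTemplate(W,T,cv2.TM_CCOEFF_NORMED));print(nm,l[0]/4-8,l[1]/4-8,round(q,2))
print("px per mm down at rear",proj("scene",[.56,-.2,.10])[0]-proj("scene",[.56,-.2,.101])[0])
E
```

```text
[4.41 2.94 1.31] [ 0.46  -0.587 -0.118]
R 0.5 2.25 0.84
L 1.0 2.5 0.95
pad 0.5 2.0 0.78
px per mm down at rear [0.04787074 0.27247847]
```

Request:
step_arm(increments=[{"dp": [0.003,0.0005,-0.005],"yaw": 0,"grip": 0.2},{"dp": [0,0,0],"yaw": 0,"grip": 0.2}])

```text
clock: 19.12
position: [0.4958, -0.211, 0.1373]
ee_rot: [0.001, 0.992, 0.123, 0.001]
contact_force: [4.9, 2.6, 2.2]
width: 0.0337
gripper_force: 22.7
```

Request:
step_arm(increments=[{"dp": [0.002,0.0005,-0.004],"yaw": 0,"grip": 0.2},{"dp": [0,0,0],"yaw": 0,"grip": 0.2}])

```text
clock: 19.38
position: [0.4962, -0.2109, 0.1365]
ee_rot: [0.001, 0.992, 0.123, 0.001]
contact_force: [4.6, 3.7, 2.0]
width: 0.0336
gripper_force: 22.7
```

Request:
step_arm(increments=[{"dp": [0.002,0.0005,-0.005],"yaw": 0,"grip": 0.2},{"dp": [0,0,0],"yaw": 0,"grip": 0.2}])

```text
clock: 19.62
position: [0.4965, -0.2108, 0.1359]
ee_rot: [0.001, 0.992, 0.123, 0.001]
contact_force: [3.0, 3.0, 4.5]
width: 0.0337
gripper_force: 23.0
```

Request:
step_arm(increments=[{"dp": [0.002,0.0005,-0.005],"yaw": 0,"grip": 0.2},{"dp": [0,0,0],"yaw": 0,"grip": 0.2}])

```text
clock: 19.88
position: [0.4967, -0.2108, 0.1354]
ee_rot: [0.001, 0.992, 0.123, 0.0]
contact_force: [2.2, 2.1, 7.4]
width: 0.033
gripper_force: 23.4
```

```bash
python3 - <<'E'
from pose import *
import cv2
s=manip.get_state();print(s["contact_force"].round(2),s["moment"].round(3))
a=cams.get_image("scene");t=cams.get_image("top")
cv2.imwrite("pics/s9.png",a);cv2.imwrite("pics/t9.png",t)
o=np.zeros((560,800,3),np.uint8)
o[:560,:]=cv2.resize(a[215:285,160:260],(800,560),interpolation=cv2.INTER_CUBIC)
cv2.imwrite("pics/c9.png",o)
E
```

```text
[2.17 2.13 7.39] [ 0.505 -0.143 -0.111]
```

View pics/c9.png

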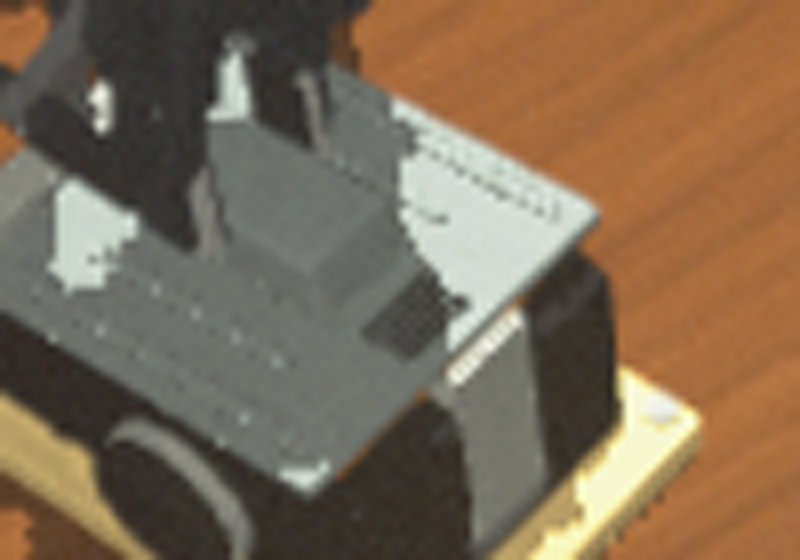

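The force step shows the rear edge is now resting on the lead-in. In the crop the rear corners are at (600,215) and (312,490), the pad at (418,312), and the clip is just behind the edge. I'll compute the pad's position, then release and press.

```bash
python3 - <<'E'
from pose import *
s=lambda u,v:np.array([160+(u+.5)/8-.5,215+(v+.5)/8-.5])
print("pad px->box",B(ray("scene",s(418,312),.105)),B(ray("scene",s(418,312),.100)),ray("scene",s(418,312),.103).round(4))
o=[("scene",(68,60,6),s(600,213)),("scene",(68,-60,0),s(312,492)),("scene",(52,0,6),s(415,312)),("scene",(-82.5+14.5,-60,6),s(-40,265))]
def f(p,c):
    M=Ro.from_euler("ZY",[.2467,p[2]]).as_matrix();return np.concatenate([(proj(n,M@(np.array(P)/1e3)+[p[0],p[1],c])[0]-u) for n,P,u in o[:3]])
for tipz in(.085,.087):
    # lip tip fixed z
    g=lambda p:f([p[0],p[1],p[2]],tipz-.0815*np.sin(p[2]))
    r=least_squares(g,[.51,-.2,-.09],x_scale=[.01,.01,.1]);p=r.x;z=tipz-.0815*np.sin(p[2])
    M=Ro.from_euler("ZY",[.2467,p[2]]).as_matrix();q=np.array([p[0],p[1],z])
    print(tipz,p.round(4),g(p).round(1),"lip",B(q+M@[-.0815,0,0]),"rear",B(q+M@[.068,0,0]),"pad",(q+M@[.052,0,.006]).round(4),B(q+M@[.052,0,.006]))
st=manip.get_state()
tc=st["position"];print("grip in cover",(M.T@(tc-[0,0,.0194]-q)*1e3).round(1))
E
```

```text
pad px->box [ 51.6  -0.3 105. ] [ 48.6   2.1 100. ] [ 0.5553 -0.1946  0.103 ]
0.085 [ 0.482  -0.1967  0.1499] [-0.4 -0.2  0.2  0.3  0.2 -0.1] lip [-101.8   16.5   85. ] rear [46.  16.5 62.7] pad [ 0.5327 -0.1839  0.071 ] [31.1 16.5 71. ]
0.087 [ 0.4823 -0.1968  0.1612] [-0.4 -0.2  0.2  0.3  0.3 -0.1] lip [-101.4   16.3   87. ] rear [46.2 16.3 63. ] pad [ 0.533  -0.184   0.0715] [31.4 16.3 71.5]
grip in cover [  3.6 -17.1  43.2]
```

Request:
step_arm(increments=[{"dp": [0,0,0],"yaw": 0,"grip": 0.65},{"dp": [0,0,0],"yaw": 0,"grip": 0.65},{"dp": [0,0,0.05],"yaw": 0,"grip": 0.65},{"dp": [0,0,0.15],"yaw": 0,"grip": 0.65},{"dp": [0,0,0.05],"yaw": 0,"grip": 0.3}])

```text
clock: 20.6
position: [0.4971, -0.2111, 0.186]
ee_rot: [0.001, 0.992, 0.123, 0.001]
contact_force: [0.1, -0.3, 0.5]
width: 0.0385
gripper_force: 0.0
```

Request:
step_arm(increments=[{"dp": [0.15,0.038,0],"yaw": 0,"grip": 0},{"dp": [0.144,0.036,0],"yaw": 0,"grip": 0},{"dp": [0,0,0],"yaw": 0,"grip": 0},{"dp": [0,0,0],"yaw": 0,"grip": 0}])

```text
clock: 21.1
position: [0.554, -0.1955, 0.1835]
ee_rot: [-0.0, 0.992, 0.123, -0.001]
contact_force: [-0.5, -0.7, 0.2]
width: 0.0002
gripper_force: 0.0
```

```bash
python3 - <<'E'
from pose import *
import cv2
st=manip.get_state();print(st["position"].round(4),st["width"],st["contact_force"].round(2))
b=cams.get_image("scene");cv2.imwrite("pics/s10.png",b);t=cams.get_image("top");cv2.imwrite("pics/t10.png",t)
a=cv2.imread("pics/s9.png")
for nm,(u,v) in dict(R=(199,275),L=(234,242),mid=(185,255)).items():
    T=a[v-7:v+8,u-7:u+8];W=b[v-15:v+16,u-15:u+16]
    W=cv2.resize(W,None,fx=4,fy=4,interpolation=cv2.INTER_CUBIC);T=cv2.resize(T,None,fx=4,fy=4,interpolation=cv2.INTER_CUBIC)
    _,q,_,l=cv2.minMaxLoc(cv2.matchTemplate(W,T,cv2.TM_CCOEFF_NORMED));print(nm,l[0]/4-8,l[1]/4-8,round(q,2))
E
```

```text
[ 0.554  -0.1955  0.1835] 0.0002461361770718183 [-0.52 -0.7   0.18]
R 0.0 0.0 0.91
L 0.25 -0.25 0.91
mid 5.75 -1.5 0.26
```

The cover stayed put when released. I'll lower the closed fingertips onto the pad.

Request:
step_arm(increments=[{"dp": [0.01,0.002,-0.1],"yaw": 0,"grip": 0},{"dp": [0,0,-0.1],"yaw": 0,"grip": 0},{"dp": [0,0,-0.03],"yaw": 0,"grip": 0},{"dp": [0,0,0],"yaw": 0,"grip": 0}])

```text
clock: 21.7
position: [0.5566, -0.1953, 0.1381]
ee_rot: [-0.0, 0.992, 0.123, -0.0]
contact_force: [0.5, 0.8, -0.2]
width: -0.0
gripper_force: 0.0
```

Request:
step_arm(increments=[{"dp": [0,0,-0.01],"yaw": 0,"grip": 0},{"dp": [0,0,-0.01],"yaw": 0,"grip": 0},{"dp": [0,0,0],"yaw": 0,"grip": 0}])

```text
clock: 22.08
position: [0.5572, -0.1952, 0.1343]
ee_rot: [0.0, 0.992, 0.123, 0.0]
contact_force: [-0.3, 0.8, -0.1]
width: 0.0003
gripper_force: 0.0
```

Request:
step_arm(increments=[{"dp": [0,0,-0.01],"yaw": 0,"grip": 0},{"dp": [0,0,0],"yaw": 0,"grip": 0}])

```text
clock: 22.32
position: [0.557, -0.1951, 0.132]
ee_rot: [-0.0, 0.992, 0.123, -0.0]
contact_force: [-0.3, -0.9, 1.2]
width: 0.0002
gripper_force: 0.0
```

Request:
step_arm(increments=[{"dp": [0,0,-0.01],"yaw": 0,"grip": 0},{"dp": [0,0,0],"yaw": 0,"grip": 0}])

```text
clock: 22.58
position: [0.557, -0.1951, 0.1299]
ee_rot: [-0.0, 0.992, 0.123, -0.0]
contact_force: [0.7, -1.0, 0.8]
width: 0.0001
gripper_force: 0.0
```

Request:
step_arm(increments=[{"dp": [0,0,-0.01],"yaw": 0,"grip": 0},{"dp": [0,0,0],"yaw": 0,"grip": 0}])

```text
clock: 22.82
position: [0.5573, -0.1952, 0.1284]
ee_rot: [0.0, 0.992, 0.123, 0.0]
contact_force: [-0.2, 0.8, 3.0]
width: 0.0
gripper_force: 1.2
```

Request:
step_arm(increments=[{"dp": [0,0,-0.01],"yaw": 0,"grip": 0},{"dp": [0,0,0],"yaw": 0,"grip": 0}])

```text
clock: 23.08
position: [0.5575, -0.1952, 0.1266]
ee_rot: [0.0, 0.992, 0.123, 0.0]
contact_force: [-0.6, 1.2, 4.9]
width: -0.0
gripper_force: 2.2
```

Request:
step_arm(increments=[{"dp": [0,0,-0.005],"yaw": 0,"grip": 0},{"dp": [0,0,0],"yaw": 0,"grip": 0}])

```text
clock: 23.32
position: [0.5576, -0.1952, 0.1258]
ee_rot: [0.0, 0.992, 0.123, 0.001]
contact_force: [-0.7, 0.5, 6.4]
width: 0.0001
gripper_force: 3.0
```

Request:
step_arm(increments=[{"dp": [0,0,-0.005],"yaw": 0,"grip": 0},{"dp": [0,0,0],"yaw": 0,"grip": 0}])

```text
clock: 23.58
position: [0.5577, -0.1953, 0.1251]
ee_rot: [0.0, 0.992, 0.123, 0.001]
contact_force: [-0.5, 0.7, 8.0]
width: -0.0003
gripper_force: 3.5
```

Request:
step_arm(increments=[{"dp": [0,0,-0.005],"yaw": 0,"grip": 0},{"dp": [0,0,0],"yaw": 0,"grip": 0}])

```text
clock: 23.82
position: [0.5572, -0.1952, 0.1229]
ee_rot: [0.0, 0.992, 0.123, 0.0]
contact_force: [0.2, -0.0, 1.1]
width: -0.0001
gripper_force: 0.6
```

Request:
step_arm(increments=[{"dp": [0,0,-0.005],"yaw": 0,"grip": 0},{"dp": [0,0,0],"yaw": 0,"grip": 0}])

```text
clock: 24.08
position: [0.5571, -0.1952, 0.1218]
ee_rot: [-0.0, 0.992, 0.123, -0.0]
contact_force: [1.1, 0.4, 0.5]
width: 0.0002
gripper_force: 0.3
```

Request:
step_arm(increments=[{"dp": [0,0,-0.005],"yaw": 0,"grip": 0},{"dp": [0,0,0],"yaw": 0,"grip": 0}])

```text
clock: 24.32
position: [0.557, -0.1951, 0.1209]
ee_rot: [-0.0, 0.992, 0.123, -0.0]
contact_force: [-0.3, 0.9, 1.3]
width: 0.0001
gripper_force: 0.3
```

The force peaked and dropped as described. I'll continue down to the snap.

Request:
step_arm(increments=[{"dp": [0,0,-0.005],"yaw": 0,"grip": 0},{"dp": [0,0,-0.005],"yaw": 0,"grip": 0},{"dp": [0,0,0],"yaw": 0,"grip": 0}])

```text
clock: 24.7
position: [0.5567, -0.1952, 0.1187]
ee_rot: [-0.0, 0.992, 0.123, -0.001]
contact_force: [0.3, -0.3, -1.1]
width: 0.0001
gripper_force: 0.0
```

Request:
step_arm(increments=[{"dp": [0,0,-0.005],"yaw": 0,"grip": 0},{"dp": [0,0,0],"yaw": 0,"grip": 0}])

```text
clock: 24.95
position: [0.557, -0.1952, 0.1179]
ee_rot: [-0.0, 0.992, 0.123, -0.0]
contact_force: [0.2, -0.1, 0.3]
width: 0.0001
gripper_force: 0.0
```

Request:
step_arm(increments=[{"dp": [0,0,-0.005],"yaw": 0,"grip": 0},{"dp": [0,0,0],"yaw": 0,"grip": 0}])

```text
clock: 25.2
position: [0.5571, -0.1952, 0.1172]
ee_rot: [0.0, 0.992, 0.123, 0.0]
contact_force: [0.7, -0.1, 0.5]
width: -0.0002
gripper_force: 0.3
```

Request:
step_arm(increments=[{"dp": [0,0,-0.005],"yaw": 0,"grip": 0},{"dp": [0,0,0],"yaw": 0,"grip": 0}])

```text
clock: 25.45
position: [0.5571, -0.1952, 0.1162]
ee_rot: [0.0, 0.992, 0.123, 0.0]
contact_force: [-0.5, -0.9, 1.2]
width: 0.0001
gripper_force: 0.7
```

Request:
step_arm(increments=[{"dp": [0,0,-0.005],"yaw": 0,"grip": 0},{"dp": [0,0,0],"yaw": 0,"grip": 0}])

```text
clock: 25.7
position: [0.5572, -0.1952, 0.1161]
ee_rot: [0.0, 0.992, 0.123, 0.0]
contact_force: [-1.4, 0.9, 6.4]
width: 0.0001
gripper_force: 3.1
```

Request:
step_arm(increments=[{"dp": [0,0,-0.005],"yaw": 0,"grip": 0},{"dp": [0,0,0],"yaw": 0,"grip": 0}])

```text
clock: 25.95
position: [0.5572, -0.1952, 0.116]
ee_rot: [0.0, 0.992, 0.123, 0.0]
contact_force: [-3.1, 0.8, 10.7]
width: -0.0
gripper_force: 5.7
```

Request:
step_arm(increments=[{"dp": [0,0,-0.005],"yaw": 0,"grip": 0},{"dp": [0,0,0],"yaw": 0,"grip": 0}])

```text
clock: 26.2
position: [0.5572, -0.1952, 0.116]
ee_rot: [0.001, 0.992, 0.123, 0.001]
contact_force: [-4.4, 1.8, 16.6]
width: 0.0002
gripper_force: 8.2
```

The cover has stopped hard on the rim (16.6 N). I'll back off and check it numerically.

Request:
step_arm(increments=[{"dp": [0,0,0.02],"yaw": 0,"grip": 0},{"dp": [0,0,0.2],"yaw": 0,"grip": 0},{"dp": [0,0,0.3],"yaw": 0,"grip": 0},{"dp": [-0.15,0.25,0.05],"yaw": 0,"grip": 0},{"dp": [-0.15,0.25,0],"yaw": 0,"grip": 0}])

```text
clock: 26.82
position: [0.4974, -0.0947, 0.2282]
ee_rot: [0.0, 0.992, 0.123, 0.001]
contact_force: [0.2, 0.4, 0.4]
width: 0.0001
gripper_force: 0.0
```

Request:
step_arm(increments=[{"dp": [-0.15,0.25,0],"yaw": 0,"grip": 0},{"dp": [-0.1,0.28,0],"yaw": 0,"grip": 0},{"dp": [0,0.28,0],"yaw": 0,"grip": 0},{"dp": [0,0,0],"yaw": 0,"grip": 0}])

```text
clock: 27.32
position: [0.4463, 0.0702, 0.2271]
ee_rot: [-0.001, 0.992, 0.126, 0.0]
contact_force: [0.1, -1.0, 0.5]
width: 0.0004
gripper_force: 0.0
```

```bash
python3 - <<'E'
from pose import *
import cv2
st=manip.get_state();print(st["position"].round(4),st["contact_force"].round(2))
b=cams.get_image("scene");cv2.imwrite("pics/s11.png",b);t=cams.get_image("top");cv2.imwrite("pics/t11.png",t)
# match synthetic outline: edge-distance fit of plate outline, both cameras
E={};
for n,im in(("scene",b),("top",t)):
    e=cv2.Canny(cv2.cvtColor(im,cv2.COLOR_BGR2GRAY),50,120)
    E[n]=cv2.distanceTransform(255-e,cv2.DIST_L2,5)
def outline(z=6):
    c=[(68,60),(68,-60),(-68,-60),(-68,60)]
    L=[]
    for i,(a,d) in enumerate(zip(c[:3],c[1:])):
        if i==2: continue
        L+= [np.r_[np.array(a)+(np.array(d)-a)*k,z] for k in np.linspace(.05,.95,25)]
    c=[(-68,60),(68,60)];L+=[np.r_[np.array(c[0])+(np.array(c[1])-c[0])*k,z] for k in np.linspace(.1,.95,25)]
    for x,y0,y1 in((34,-17,17),):L+=[np.r_[x,y0+(y1-y0)*k,32] for k in np.linspace(0,1,12)]
    return np.array(L)/1e3
O=outline()
from scipy.ndimage import map_coordinates
def res(p):
    M=Ro.from_euler("ZYX",[p[3],p[4],0]).as_matrix();P=O@M.T+p[:3];o=[]
    for n in E:
        u=proj(n,P);o.append(np.minimum(map_coordinates(E[n],[u[:,1],u[:,0]],order=1,mode="nearest"),4))
    return np.concatenate(o)
best=None
bx=lambda x,y,z:R(.2467)@[x/1e3,y/1e3,z/1e3]+[.5066,-.2075,0]
for th in(0,-.04,-.08):
  for x in(-2,2):
    r=least_squares(res,np.r_[bx(x,-1,85+81.5*abs(th)),.2467,th],x_scale=[.01,.01,.01,.05,.05],diff_step=1e-3)
    if best is None or r.cost<best.cost:best=r
p=best.x;M=Ro.from_euler("ZYX",[p[3],p[4],0]).as_matrix()
print(best.cost,p.round(4),"lip",B(p[:3]+M@[-.0815,0,0]),"rear",B(p[:3]+M@[.068,0,0]))
E
```

```text
[0.4463 0.0702 0.2271] [ 0.11 -0.95  0.47]
28.002869 [ 0.5075 -0.2089  0.0852  0.2527 -0.0189] lip [-81.   -2.1  83.7] rear [68.5 -1.2 86.5]
```

The fit gives rear z ≈ 86.5 and lip (−81, 84), so the cover lies under the beak. As a last check I'll compare the clip's image position with its rest and pushed states.

```bash
python3 - <<'E'
import cv2,numpy as np
I={k:cv2.resize(cv2.imread(f"pics/{k}.png"),None,fx=8,fy=8,interpolation=cv2.INTER_CUBIC) for k in("scene0","s9","s10","s11")}
for nm,(u0,u1,v0,v1) in dict(strap=(213,234,264,284),top=(217,232,257,268)).items():
    T=I["scene0"][v0*8:v1*8,u0*8:u1*8]
    for k in("s9","s10","s11"):
        W=I[k][(v0-4)*8:(v1+4)*8,(u0-4)*8:(u1+4)*8]
        _,q,_,l=cv2.minMaxLoc(cv2.matchTemplate(W,T,cv2.TM_CCOEFF_NORMED));print(nm,k,l[0]/8-4,l[1]/8-4,round(q,3))
a=cv2.imread("pics/scene0.png").astype(int);b=cv2.imread("pics/s11.png").astype(int)
print("brightness rest/now\n",a[250:268,212:232].mean(2).astype(int)[::2,::2],"\n",b[250:268,212:232].mean(2).astype(int)[::2,::2])
E
```

```text
strap s9 0.0 0.0 0.996
strap s10 0.125 -0.125 0.967
strap s11 0.125 0.0 0.982
top s9 0.25 0.625 0.959
top s10 0.25 0.375 0.867
top s11 0.0 -0.125 0.958
brightness rest/now
 [[246 240 246 245 234 153 146 100  74  77]
 [236 246 243 236 153 147 128  76  75  72]
 [246 240 212 153 146 172 237  84  72  74]
 [241 216 153 145 190 231 122  73  74  58]
 [216 154 146 187 173 120 120  74  62  58]
 [153 144 188 178 124 115 115  83  60  60]
 [144 131 210 124 118 116 119  96  64  60]
 [100 126 133 118 116 117 118 120  59  59]
 [ 73  66  99 118 117 116 119 119  62  61]] 
 [[219 216 217 216 218 217 216 217 217 111]
 [206 190 216 218 217 217 219 214 109  68]
 [ 94 121 103 210 218 209 236 108  69  65]
 [102  83 110  91 224 230 123  67  62  52]
 [ 97 100  87 223 175 118 114  68  52  52]
 [118 111 222 177 118 114 115  81  54  56]
 [110 162 208 120 116 114 117  87  53  50]
 [216 135 129 115 115 112 115 123  55  56]
 [201  97  97 115 116 115 115 116  51  55]]
```

The clip's bright top edge is back at its rest pixels and lies over the cover edge, so it's latched. Handing in.

```bash
python3 -c "
from rig import ticket
print(ticket.sign_off())"
```

```text
the job is handed in; nothing more can be done
None
```

The job is handed in at about 27 s: the lip was felt home against the stop in the slot, the cover was pressed flat on the rim, and images show the clip back at its rest position over the rear edge; no verdict came back.

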